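# Put the nested lids on the maturing tin and take the outer lid off alone

## Robot

A 6-joint arm with a two-finger parallel gripper is mounted at the origin on the work surface; the furniture and walls round the work are solid. World frame = base frame: x ahead of the robot, y to its left, z up, the work surface at z = 0. Lengths are in m, angles in rad, forces in N, time in s.
With the tool pointing down it reaches from about 0.3 to 0.775 m from the base axis. Payload 14.6 kg.
Tool frame: the origin (TCP) lies at the very end of the fingers, on their centre line; the grasp point (between the pads) lies grip_point_offset behind it (grip_point_offset is the distance from the TCP to the grasp point, in m); y points along the fingers, x is the direction in which the jaws open and shut, and the axes are right-handed (so a half turn about y gives the same grasp; the last joint's range is limited). The gripper opens to 94 mm and grips with 3 to 60 N. Pads are 16 mm wide; open, the fingers measure 119 mm over their backs; the gripper's body (75 mm by 177 mm) begins 78 mm behind the grasp point.
Start: joints at [-1.361, 0.3, 1.521, -0, 1.321, -0.067], TCP at [0.15, -0.529, 0.205] pointing down, gripper open.
Joint ranges: [-3.03, 3.03], [-0.79, 2.21], [0.23, 2.52], [-1.04, 4.18], [0, 3.07], [-2.55, 2.55]. Speed limits (rad/s): [2.22, 2.22, 2.57, 3.14, 3.14, 3.14].

## Interface

Orientations are given as a unit quaternion [w, x, y, z].
In Python, from rig import * gives the robot as it stands.
- The arm moves only by the shell command python3 -m crank 'ROWS' [FORCE]. ROWS is JSON, a list of rows, each a list of 7 numbers: the shift along the world's x, y, z in mm, then the turn, a rotation vector about the world's x, y, z in rad, then the finger opening in mm, from 0 to 94. A call has 1 to 12 rows; each row is the pose to reach, as a shift and turn from the pose commanded when the call began; what a row does not reach only later rows make up. A row lasts 1/10 s, in which the tool goes at most 50 mm and 8.59 degrees, less where a joint would pass 70% of its speed; a pose out of reach is approached as far as the arm can. A call with a gripper value outside its range is refused whole. The fingers move at their own pace and stop on an object; FORCE is the grip in N (left out, the last holds). Time passes only in rows, so rows that repeat a pose let the fingers close. It gives the time, the measured TCP pose, the force and the opening at its end, in the units of the state.
- get_obs(): the state, without advancing time (a new reading comes with each control period).
- read_camera(name): name is "scene" or "top"; returns the picture (420x560x3 uint8, red, green, blue); there is no depth.
- camera_info(name): a dict with "fx", "fy", "cx", "cy" (pixels), "distortion" ([k1, k2, p1, p2, k3] as OpenCV has them; the pictures are not rectified), "world_from_camera" (4x4, takes a point from camera to world coordinates). Camera axes: x right, y down, z forward; pixel columns grow to the right and rows downward; lengths in m; the calibration is good to about 2 mm. A picture is of the moment at which its call begins. camera_info takes no time and is no camera call.
- job_done(): hands the job in, once; it reports no verdict.
The state is a dict: "time_s": time; "joint_pos": joint angles; "qd": joint speeds; "joint_efforts": joint torques, N m; "ee_pos": TCP position; "tool_rot": TCP orientation; "ft_force": force on the tool from outside, world axes, zero at the start; "ft_torque": the same for the moment, N m; "finger_gap": finger opening in m.
Only numpy, scipy, OpenCV 4.12 (cv2) and the standard library are available. Lean on these libraries where they do the work, as an engineer would, in place of code of your own. Each camera call takes 0.05 s, during which the arm holds its last target.

## Task

Pick up the nested pair of lids together by the square wooden knob of the inner lid and lower the pair gently onto the open maturing tin, until the inner lid is fully home in its mouth, then let go of the knob. Then take the outer lid by its own upright grip and lift it off alone, straight up, leaving the inner lid seated and undisturbed, and finish while still holding the outer lid level, about 10 cm up from where it lay and over the tin. Leave the tin standing where it is, with the cheese in it, and do not shift the drum-shaped cheese or the two cheese cubes near by.

Things in the scene. Friction and masses are not known exactly. Their poses are not given: they have to be found in the camera images.
- tin: the open round steel maturing tin, loose, 0.9 kg: 120 mm outside diameter, 110 mm inside diameter, 85 mm high; origin at the centre of its underside, z up; the small brown cheese in it reaches 64 mm up. It stands in one of two places, to the left or to the right, with the lids in the other
- tin_rim (a point): centre of the tin's mouth, at the height of its rim (85 mm above the counter)
- inner_lid: inner lid, wood, about 0.2 kg; origin at the centre of its underside, z up. Plug z 0-14 mm, 104 mm diameter, bevelled to 94 mm below; flange 120 mm diameter, z 14-20, rests on the tin's rim; boss 34 mm diameter, z 20-26; square knob 24x24 mm along x and y, top z 73. Starts standing on the counter, outer lid nested on it. Fully home its origin is 71 mm above the tin's origin
- knob_grip (a point): the middle of the inner lid's square knob, 61 mm above the inner lid's origin and 12 mm below the knob's top, 37 mm above the top face of the outer lid; x and y axes as the inner lid's. Grip it across y: the outer lid's grip stands on the +x side (to within about 12 degrees)
- outer_lid: outer lid, round steel cover 142 mm in diameter, about 0.16 kg, loose on the inner lid's flange; origin at the centre of its plate's underside, 20 mm above the inner lid's origin when nested. Plate 4 mm thick with a 41 mm hole, through which the knob passes freely (49 mm above the plate); a skirt, 134 mm inside diameter, hangs 13 mm below the plate, outside the tin's rim
- grip_top (a point): the middle of the top of the outer lid's upright wooden grip: a block 34 mm long along the lid's x (from 32 to 66 mm from the lid's centre), 12 mm thick along y, 34 mm high above the plate; this point is 49 mm along x from the lid's axis and 38 mm above the lid's origin; grip it across y
- little_tomme: small brown tomme cheese, 87 mm across, 59 mm high, standing in the tin; stays there
- goat_drum: white drum-shaped cheese, 98 mm across, 67 mm high, a bystander to leave alone; origin at the centre of its underside
- sample_cube: yellow cheese cube, 50 mm, a bystander to leave alone; origin at the centre of its underside
- tasting_cube_2: yellow cheese cube, 52 mm, lying on a brown tomme, a bystander to leave alone; origin at the centre of its underside

How it is judged:
On the way, in this order (a step that is already met when the one before it is completed fails the run):
1. the two lids, still nested, are lifted together by the inner lid's knob (height (world z) of inner_lid above 0.03 m and contact force between the fingers and inner_lid above 0.5 N and z of outer_lid in the frame of inner_lid between 0.016 and 0.026 m and horizontal distance between outer_lid and inner_lid below 0.008 m), for 0.2 s.
2. the nested pair rests on the tin, the inner lid fully home, and the knob is let go (z of inner_lid in the frame of tin between 0.067 and 0.075 m and horizontal distance between inner_lid and tin below 0.006 m and angle between the z axis of inner_lid and the z axis of tin, either way round below 0.05 rad and z of outer_lid in the frame of inner_lid between 0.016 and 0.026 m and horizontal distance between outer_lid and inner_lid below 0.008 m and contact force between the fingers and inner_lid below 0.2 N and contact force between the fingers and outer_lid below 0.2 N), for 0.2 s.
At the end, for the whole second after the job is handed in: Fingers hold the outer lid clear of inner lid and tin: over 70 mm above its seat (161 mm above the counter), within 60 mm of the tin axis, tilt under 0.25 rad, still. Inner lid home: origin 67 to 75 mm over the tin's, 6 mm, 0.05 rad, not touched. Tin upright, cheese inside (z of inner_lid in the frame of tin between 0.067 and 0.075 m and horizontal distance between inner_lid and tin below 0.006 m and angle between the z axis of inner_lid and the z axis of tin, either way round below 0.05 rad and angle between tin's own z axis and vertical below 0.05 rad and z of outer_lid in the frame of tin above 0.161 m and height (world z) of outer_lid above 0.161 m and horizontal distance between outer_lid and tin below 0.06 m and angle between outer_lid's own z axis and vertical below 0.25 rad and linear speed of outer_lid below 0.03 m/s and contact force between the fingers and outer_lid above 1 N and contact force between outer_lid and inner_lid below 0.1 N and contact force between outer_lid and tin below 0.1 N and contact force between the fingers and inner_lid below 0.2 N and contact force between the fingers and tin below 0.2 N and linear speed of inner_lid below 0.02 m/s and horizontal distance between little_tomme and tin below 0.03 m and z of little_tomme in the frame of tin below 0.012 m); the arm keeps its last pose, push and grip.
It fails at once if the outer lid comes off the inner lid while the inner lid is not home in the tin, or the inner lid is disturbed while the outer lid is lifted ((z of outer_lid in the frame of inner_lid above 0.035 m or horizontal distance between outer_lid and inner_lid above 0.035 m) and not (z of inner_lid in the frame of tin between 0.065 and 0.077 m and horizontal distance between inner_lid and tin below 0.007 m)).
It fails at once if the lids are let go over the tin more than 20 mm above their seat, so that they drop (z of inner_lid in the frame of tin above 0.091 m and horizontal distance between inner_lid and tin below 0.08 m and contact force between the fingers and inner_lid below 0.05 N).
It fails at once if the tin is pushed more than 30 mm from its place or tipped (distance of tin from where it was at the start of the episode above 0.03 m or angle between tin's own z axis and vertical above 0.15 rad).
It fails at once if a bystander is moved more than 25 mm (distance of any of goat_drum, sample_cube, tasting_cube_2 from where it was at the start of the episode above 0.025 m).
It also fails if it takes over 58 s, if anything falls off the work surface, if the arm or the gripper's body presses on something with over 40 N, if the wrist force passes 120 N, or if a joint passes its speed limit or range.

## Working session

There is one attempt and no reset: what is moved stays moved. The work goes in short steps, Python scripts to look and compute and a shell command to move; the robot and the scene stay as the last step left them, time stands still between calls to the robot, and variables do not carry over. Pictures are saved under pics/ and viewed, and the job is handed in when it is done.

```bash
ls; mkdir -p pics; python3 - <<'E'
from rig import *
import cv2,json
o=get_obs()
print(o)
try: print(grip_point_offset)
except Exception as e: print(e)
for n in ("scene","top"):
    im=read_camera(n); cv2.imwrite(f"pics/{n}0.png",im[:,:,::-1]); print(n,camera_info(n))
E
```

```text
pics
{'time_s': 0.0, 'joint_pos': array([-1.36060137e+00,  3.00480094e-01,  1.52162099e+00,  9.56329543e-06,
        1.32071419e+00, -6.66245021e-02]), 'qd': array([ 0.00102531,  0.00174144,  0.00028691, -0.00034245,  0.00056775,
       -0.00217674]), 'joint_efforts': array([ 4.66205471e-03, -5.31802726e+01, -3.52735984e+01,  7.09742121e-02,
        2.45187536e-02, -1.03048460e-04]), 'ee_pos': array([ 0.15024096, -0.5287869 ,  0.20486452]), 'tool_rot': array([ 0.56448725, -0.56391641,  0.42655945, -0.42591015]), 'ft_force': array([-1.02520963,  0.33870919, -0.12719731]), 'ft_torque': array([ 0.00796726, -0.00763668,  0.00170183]), 'finger_gap': 0.09433263496019005}
0.0188
scene {'fx': 432.985449213361, 'fy': 432.985449213361, 'cx': 282.41111471858534, 'cy': 210.34083978072883, 'distortion': array([-0.06680992,  0.        ,  0.        ,  0.        ,  0.        ]), 'world_from_camera': array([[-0.66588762, -0.42437236,  0.61359741, -0.16059509],
       [-0.74573051,  0.35446466, -0.56412837,  0.73911788],
       [ 0.02190189, -0.8332244 , -0.55250105,  0.7430584 ],
       [ 0.        ,  0.        ,  0.        ,  1.        ]])}
top {'fx': 484.3110848608588, 'fy': 484.3110848608588, 'cx': 267.5345702383131, 'cy': 212.04232223283773, 'distortion': array([0.03291189, 0.        , 0.        , 0.        , 0.        ]), 'world_from_camera': array([[ 0.09288967, -0.97476391,  0.20299466,  0.26140747],
       [-0.99565627, -0.09223364,  0.01271048,  0.06479769],
       [ 0.00633322, -0.20329358, -0.97909734,  1.41999469],
       [ 0.        ,  0.        ,  0.        ,  1.        ]])}
```

View pics/scene0.png

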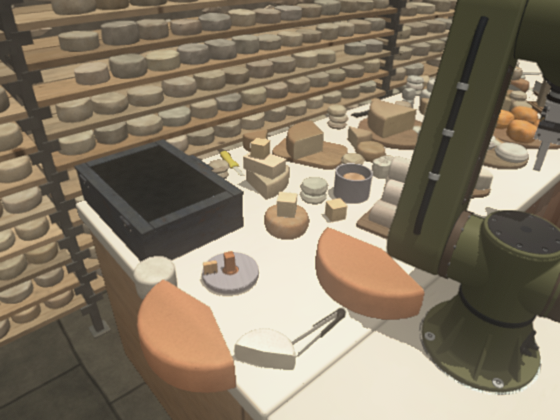

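View pics/top0.png

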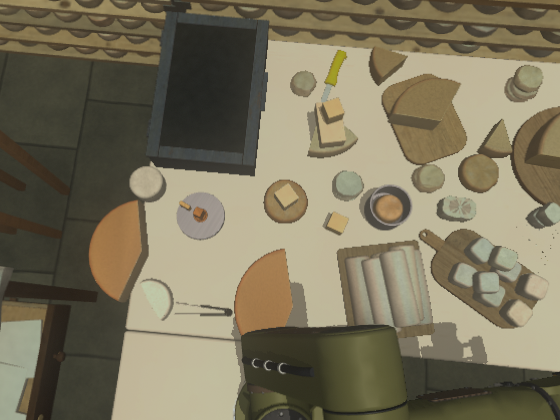

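```bash
python3 - <<'E'
import cv2,numpy as np
t=cv2.imread('pics/top0.png');s=cv2.imread('pics/scene0.png')
a=cv2.resize(t[180:250,165:240],None,fx=5,fy=5,interpolation=cv2.INTER_CUBIC)
b=cv2.resize(t[172:242,355:430],None,fx=5,fy=5,interpolation=cv2.INTER_CUBIC)
cv2.imwrite('pics/z1.png',np.hstack([a,b]))
a=cv2.resize(s[240:300,193:268],None,fx=5,fy=5,interpolation=cv2.INTER_CUBIC)
b=cv2.resize(s[155:215,320:395],None,fx=5,fy=5,interpolation=cv2.INTER_CUBIC)
cv2.imwrite('pics/z2.png',np.hstack([a,b]))
E
```

```text
(no output)
```

View pics/z1.png

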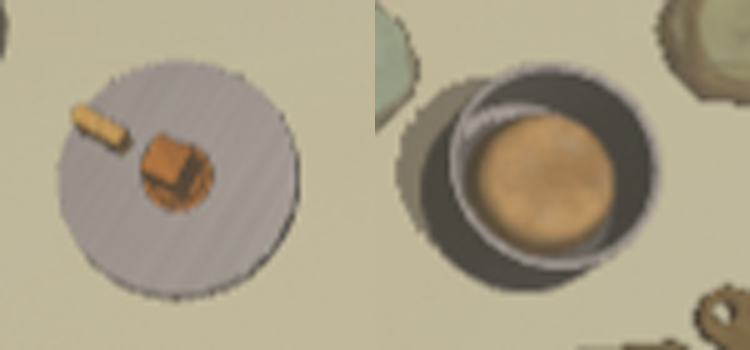

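View pics/z2.png

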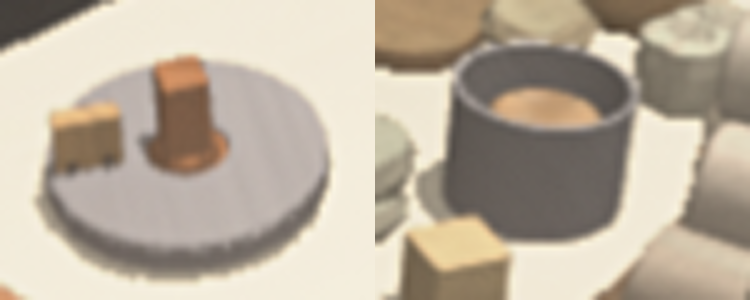

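```bash
cat > h.py <<'E'
import cv2,numpy as np
from rig import *
from scipy.optimize import least_squares
def rays(n,px):
    c=camera_info(n);K=np.array([[c['fx'],0,c['cx']],[0,c['fy'],c['cy']],[0,0,1]])
    u=cv2.undistortPoints(np.array(px,float).reshape(-1,1,2),K,c['distortion']).reshape(-1,2)
    T=c['world_from_camera'];d=np.c_[u,np.ones(len(u))]@T[:3,:3].T
    return T[:3,3],d
def onplane(n,px,z):
    o,d=rays(n,px);return (o+d*((z-o[2])/d[:,2])[:,None])[:,:2]
def circ(p,r):
    f=lambda q:np.hypot(p[:,0]-q[0],p[:,1]-q[1])-r
    s=least_squares(f,p.mean(0),loss='soft_l1',f_scale=.001);return s.x,np.sqrt(np.mean(s.fun**2))
def tri(p1,p2):
    A=[];b=[]
    for n,p in(('top',p1),('scene',p2)):
        o,d=rays(n,[p]);d=d[0]/np.linalg.norm(d[0]);M=np.eye(3)-np.outer(d,d);A.append(M);b.append(M@o)
    return np.linalg.lstsq(np.vstack(A),np.hstack(b),rcond=None)[0]
E
python3 - <<'E'
from h import *
t=cv2.imread('pics/top0.png');s=cv2.imread('pics/scene0.png')
for n,im,(x0,y0,x1,y1) in(('top',t,(165,180,240,250)),('scene',s,(193,240,268,300))):
    c=im[y0:y1,x0:x1];h=cv2.cvtColor(c,cv2.COLOR_BGR2HSV)
    m=((h[...,1]<42)&(h[...,2]>90)).astype(np.uint8)if n=='top' else ((h[...,1]<42)&(h[...,2]>90)&(h[...,2]<205)).astype(np.uint8)
    print(n,h[35,20],h[3,3],h[3,70])
    m=cv2.morphologyEx(m,cv2.MORPH_OPEN,np.ones((3,3),np.uint8))
    cs,_=cv2.findContours(m,cv2.RETR_EXTERNAL,cv2.CHAIN_APPROX_NONE);k=max(cs,key=cv2.contourArea).reshape(-1,2)
    print(len(k),k.min(0)+[x0,y0],k.max(0)+[x0,y0])
    P=onplane(n,k+[x0,y0],.024);print('disc',n,circ(P,.071))
    for lo,hi in(((5,120,60),(25,255,255)),):
        w=cv2.inRange(h,lo,hi);N,L,S,C=cv2.connectedComponentsWithStats(w)
        for i in range(1,N):
            if S[i,4]>8:print('wood',S[i]+[x0,y0,0,0,0],C[i]+[x0,y0])
    v=cv2.resize(c,None,fx=8,fy=8,interpolation=0);cv2.drawContours(v,[k.reshape(-1,1,2)*8+4],-1,(0,0,255),1);cv2.imwrite(f'pics/c_{n}.png',v)
# knob tops / grip tops by hand from zooms
def px(X,Y,x0,y0):return ((X+.5)/5-.5+x0,(Y+.5)/5-.5+y0)
kt,ks=px(169,156,165,180),px(181,72,193,240)
gt,gs=px(100,126,165,180),px(86,115,193,240)
print('knob',onplane('top',[kt],.073),onplane('scene',[ks],.073),tri(kt,ks))
print('grip',onplane('top',[gt],.058),onplane('scene',[gs],.058),tri(gt,gs))
# tin rim by ellipse extents
rt,rs=px(180,166,355,172),px(171,85,320,155)
print('rim',onplane('top',[rt],.085),onplane('scene',[rs],.085),tri(rt,rs))
E
```

```text
top [ 14  25 154] [ 22  51 190] [ 23  48 190]
197 [177 192] [224 239]
disc top (array([0.52259401, 0.27715543]), np.float64(0.02390948948600118))
wood [180 202  10   7  34] [184.23529412 204.85294118]
wood [193 207  14  15 116] [199.18965517 214.12068966]
scene [ 10  20 187] [12 36 70] [ 21  25 242]
197 [202 253] [258 294]
disc scene (array([0.51054088, 0.2869635 ]), np.float64(0.023874847319760573))
wood [224 252  10   7  49] [228.6122449  254.87755102]
knob [[0.52578205 0.27792839]] [[0.52407778 0.28237138]] [0.52723613 0.27921324 0.06906146]
grip [[0.54249993 0.32185427]] [[0.54237634 0.32643393]] [0.54430016 0.32362637 0.05470215]
rim [[ 0.59170299 -0.26177633]] [[ 0.5910822  -0.25897985]] [ 0.5925927  -0.26189684  0.08325107]
```

```bash
python3 - <<'E'
from h import *
t=cv2.imread('pics/top0.png');s=cv2.imread('pics/scene0.png')
def hull(n,im,x0,y0,x1,y1,f,z,r,tag):
    c=im[y0:y1,x0:x1];h=cv2.cvtColor(c,cv2.COLOR_BGR2HSV).astype(int)
    m=f(h).astype(np.uint8);m=cv2.morphologyEx(m,cv2.MORPH_OPEN,np.ones((2,2),np.uint8))if tag=='disc' else m
    cs,_=cv2.findContours(m,cv2.RETR_EXTERNAL,cv2.CHAIN_APPROX_NONE);k=max(cs,key=cv2.contourArea)
    H=cv2.convexHull(k).reshape(-1,2);K=[]
    for a,b in zip(H,np.roll(H,-1,0)):
        K+=[a+(b-a)*q for q in np.arange(0,1,1/max(1,np.hypot(*(b-a))))]
    K=np.array(K);P=onplane(n,K+[x0,y0],z);print(tag,n,circ(P,r),circ(P,r-.0012))
    v=cv2.resize(c,None,fx=5,fy=5,interpolation=0);cv2.polylines(v,[H.reshape(-1,1,2)*5+2],True,(0,0,255),1);return cv2.resize(v,(375,350))
a=hull('top',t,165,180,240,250,lambda h:(h[...,1]<42)&(h[...,2]>90),.024,.071,'disc')
b=hull('scene',s,193,240,268,300,lambda h:((h[...,1]<60)&(h[...,2]>150)&(h[...,2]<212)&(h[...,0]!=999)),.024,.071,'disc')
c=hull('top',t,364,184,411,228,lambda h:(h[...,2]>120)&(h[...,1]<42),.085,.060,'rim')
d=hull('scene',s,332,160,374,186,lambda h:(h[...,2]<205)&(h[...,2]>0),.085,.060,'rim')
cv2.imwrite('pics/c.png',np.vstack([np.hstack([a,b]),np.hstack([c,d])])[:, :][::1])
v=cv2.imread('pics/c.png');cv2.imwrite('pics/c2.png',cv2.resize(v,(640,597)))
E
```

```text
disc top (array([0.52015946, 0.27494231]), np.float64(0.0010255425695938623)) (array([0.51995105, 0.27468621]), np.float64(0.0007790171334587098))
disc scene (array([0.5181289 , 0.28184812]), np.float64(0.0035193751143457724)) (array([0.51774126, 0.28211477]), np.float64(0.0025775524857902963))
rim top (array([ 0.59261773, -0.26194995]), np.float64(0.0016682888734819226)) (array([ 0.59267504, -0.26170515]), np.float64(0.0012517019881893685))
rim scene (array([ 0.59254515, -0.25362103]), np.float64(0.030119012656946546)) (array([ 0.59255006, -0.25359965]), np.float64(0.03121209111262247))
```

View pics/c2.png

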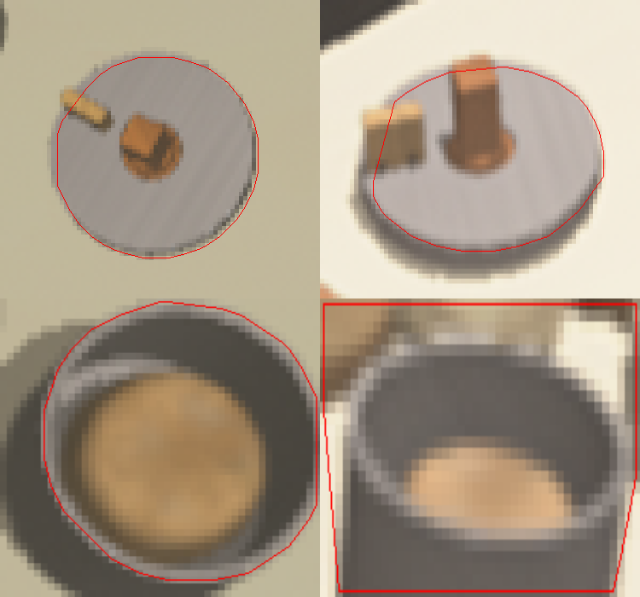

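```bash
python3 - <<'E'
from h import *
from scipy.spatial.transform import Rotation as R
q=get_obs()['tool_rot'];M=R.from_quat(q,scalar_first=True).as_matrix();print(M.round(3), 'jaw yaw',np.degrees(np.arctan2(M[1,0],M[0,0])))
t=cv2.imread('pics/top0.png');s=cv2.imread('pics/scene0.png')
a=cv2.resize(t[196:226,178:212],None,fx=11,fy=11,interpolation=cv2.INTER_CUBIC)
b=cv2.resize(s[247:277,198:242],None,fx=9,fy=11,interpolation=cv2.INTER_CUBIC)
b=cv2.resize(s[247:277,200:236],None,fx=11,fy=11,interpolation=cv2.INTER_CUBIC)
cv2.imwrite('pics/k.png',np.hstack([a,b]));print(a.shape,b.shape)
E
```

```text
[[ 0.273 -0.     0.962]
 [-0.962  0.001  0.273]
 [-0.001 -1.     0.   ]] jaw yaw -74.13898898164872
(330, 374, 3) (330, 396, 3)
```

View pics/k.png

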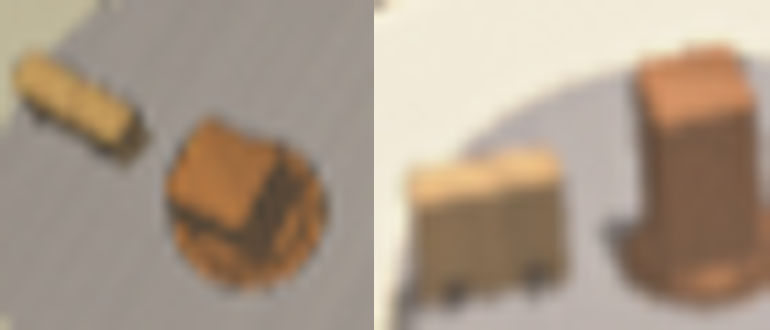

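```bash
python3 - <<'E'
from h import *
T=lambda l,x0,y0:[((x+.5)/11-.5+x0,(y+.5)/11-.5+y0) for x,y in l]
ang=lambda a,b:np.degrees(np.arctan2(*(a-b)[::-1]))
k=onplane('top',T([(207,118),(283,150),(245,232),(170,200)],178,196),.073)
print(k.mean(0),ang(k[0],k[1]),ang(k[3],k[2]),ang(k[3],k[0])+90, ang(k[2],k[1])+90,np.linalg.norm(np.diff(k,axis=0),axis=1))
g=onplane('top',T([(24,70),(134,122)],178,196),.058);print('grip',g.mean(0),ang(g[0],g[1]),np.linalg.norm(g[0]-g[1]))
k=onplane('scene',T([(640-374,64),(738-374,48),(757-374,98),(655-374,125)],200,247),.073)
print(k.mean(0),ang(k[0],k[1]),ang(k[3],k[2]),ang(k[3],k[0])+90,ang(k[2],k[1])+90,np.linalg.norm(np.diff(k,axis=0),axis=1))
g=onplane('scene',T([(410-374,180),(562-374,160)],200,247),.058);print('grip',g.mean(0),ang(g[0],g[1]),np.linalg.norm(g[0]-g[1]))
E
```

```text
[0.52384181 0.27850296] 72.29989713962183 72.09220623647428 253.0552991883135 252.30177380320828 [0.02154611 0.02346036 0.02123871]
grip [0.54408073 0.32170027] 69.86346074875111 0.03229050897177605
[0.52339967 0.28237877] 64.72098264647649 72.98771926417017 243.28128501353007 246.8480573735626 [0.02203007 0.01820535 0.023492  ]
grip [0.54432389 0.325282  ] 61.645838008402706 0.03333477655635123
```

```bash
python3 -m crank '[[27,39,10,0,0,0.05,70],[54,78,20,0,0,0.12,70],[82,117,30,0,0,0.2,70],[109,156,45,0,0,0.28,70],[136,195,45,0,0,0.36,70],[164,234,45,0,0,0.44,70],[191,273,45,0,0,0.52,70],[218,312,45,0,0,0.6,70],[246,351,45,0,0,0.68,70],[273,390,45,0,0,0.76,70],[300,429,45,0,0,0.84,70],[300,429,45,0,0,0.9,70]]'
```

```text
time_s: 1.3
ee_pos: [0.452, -0.0961, 0.25]
tool_rot: [0.694, -0.694, 0.136, -0.135]
ft_force: [0.6, 0.6, -0.1]
finger_gap: 0.0703
```

```bash
python3 -m crank '[[8,42,0,0,0,0.055,70],[16,84,0,0,0,0.055,70],[25,126,0,0,0,0.055,70],[33,168,0,0,0,0.055,70],[41,210,0,0,0,0.055,70],[49,252,0,0,0,0.055,70],[57,294,0,0,0,0.055,70],[66,336,-20,0,0,0.055,70],[74,380,-50,0,0,0.055,70],[74,380,-90,0,0,0.055,70],[74,380,-110,0,0,0.055,70],[74,380,-110,0,0,0.055,70]]'
python3 - <<'E'
from h import *
for n in ("scene","top"):
    im=read_camera(n); cv2.imwrite(f"pics/{n}1.png",im[:,:,::-1])
s=cv2.imread('pics/scene1.png')[180:300,170:290];t=cv2.imread('pics/top1.png')[150:270,140:260]
cv2.imwrite('pics/v1.png',cv2.resize(np.hstack([s,t]),None,fx=3.3,fy=3.3,interpolation=2))
E
```

```text
time_s: 2.5
ee_pos: [0.5228, 0.2796, 0.137]
tool_rot: [-0.696, 0.698, -0.121, 0.117]
ft_force: [0.2, 0.7, 0.4]
finger_gap: 0.0697
```

View pics/v1.png

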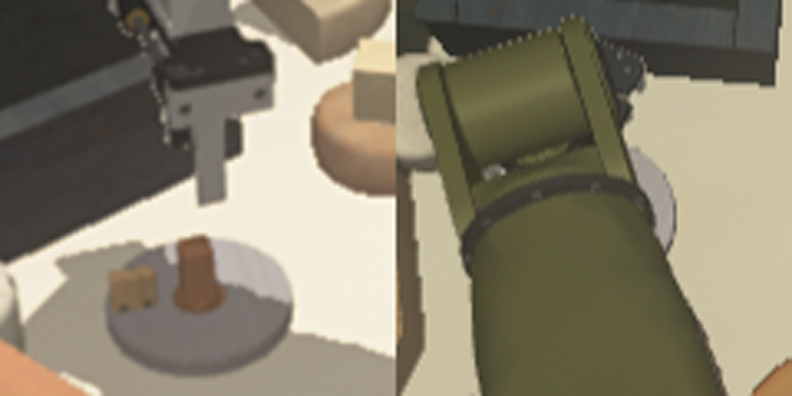

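```bash
python3 - <<'E'
from h import *
for z in(0,.1,.15):print(z,onplane('top',[(152,162),(200,168),(253,173)],z))
# image of the tcp projected into the scene
c=camera_info('scene');T=np.linalg.inv(c['world_from_camera']);K=np.array([[c['fx'],0,c['cx']],[0,c['fy'],c['cy']],[0,0,1]])
p=np.array([[.5228,.2796,.137],[.5228,.2796,.073]])
print(cv2.projectPoints(p,cv2.Rodrigues(T[:3,:3])[0],T[:3,3],K,c['distortion'])[0].reshape(-1,2))
for z in(0.025,.1,.15):print(z,onplane('scene',[(240,218),(242,190)],z))
E
```

```text
0 [[0.67776915 0.44835716]
 [0.67287851 0.30080102]
 [0.67250752 0.13855812]]
0.1 [[0.6484478  0.42134583]
 [0.64390156 0.28418101]
 [0.6435567  0.1333637 ]]
0.15 [[0.63378712 0.40784017]
 [0.62941309 0.275871  ]
 [0.62908129 0.13076649]]
[[228.78576025 232.56814559]
 [230.03948535 253.78850676]]
0.025 [[0.68603898 0.12779237]
 [0.80876411 0.02695726]]
0.1 [[0.59760947 0.1916443 ]
 [0.70751616 0.10134124]]
0.15 [[0.53865646 0.23421225]
 [0.64001753 0.15093057]]
```

```bash
python3 -m crank '[[0,0,-25,0,0,0,70],[0,0,-50,0,0,0,70],[0,0,-70,0,0,0,70],[0,0,-85,0,0,0,70],[0,0,-97,0,0,0,70],[0,0,-97,0,0,0,50],[0,0,-97,0,0,0,40],[0,0,-97,0,0,0,34]]' 15
python3 - <<'E'
from h import *
im=read_camera("scene"); cv2.imwrite("pics/scene2.png",im[:,:,::-1])
s=im[:,:,::-1][180:300,170:290]
cv2.imwrite('pics/v2.png',cv2.resize(s,None,fx=4.5,fy=4.5,interpolation=2))
E
```

```text
time_s: 3.4
ee_pos: [0.5249, 0.2802, 0.0446]
tool_rot: [0.697, -0.697, 0.119, -0.12]
ft_force: [0.1, 0.2, 0.2]
finger_gap: 0.0494
```

View pics/v2.png

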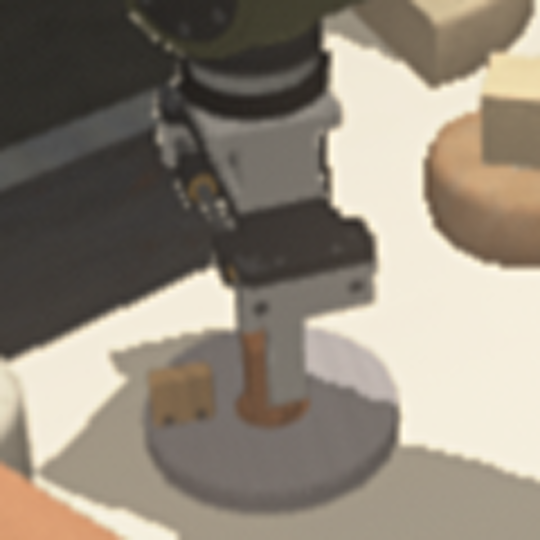

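```bash
python3 -m crank '[[0,0,0,0,0,0,26],[0,0,0,0,0,0,15],[0,0,0,0,0,0,10],[0,0,0,0,0,0,10],[0,0,0,0,0,0,10],[0,0,0,0,0,0,10]]' 30
python3 -c "
from rig import *
o=get_obs();print(o['ft_force'],o['ft_torque'],o['ee_pos'],o['tool_rot'])"
```

```text
time_s: 4.05
ee_pos: [0.5243, 0.28, 0.0436]
tool_rot: [0.697, -0.697, 0.119, -0.119]
ft_force: [-0.7, -0.5, 4.1]
finger_gap: 0.0236
[-0.73670147 -0.50878417  4.10440345] [-0.05433121  0.27455322  0.06733774] [0.5243365 0.2800135 0.043645 ] [ 0.69702695 -0.69692292  0.11923164 -0.11931341]
```

Gripped (gap 23.6 mm). Lift gently.

```bash
python3 -m crank '[[0,0,5,0,0,0,10],[0,0,15,0,0,0,10],[0,0,30,0,0,0,10],[0,0,50,0,0,0,10],[0,0,75,0,0,0,10],[0,0,105,0,0,0,10],[0,0,135,0,0,0,10],[0,0,160,0,0,0,10],[0,0,175,0,0,0,10],[0,0,180,0,0,0,10],[0,0,180,0,0,0,10]]'
python3 - <<'E'
from h import *
o=get_obs();print(o['ft_force'],o['ft_torque'])
im=read_camera("scene"); cv2.imwrite("pics/scene3.png",im[:,:,::-1])
s=im[:,:,::-1][120:270,150:300]
cv2.imwrite('pics/v3.png',cv2.resize(s,None,fx=3.6,fy=3.6,interpolation=2))
E
```

```text
time_s: 5.15
ee_pos: [0.5243, 0.2799, 0.2243]
tool_rot: [0.697, -0.697, 0.119, -0.12]
ft_force: [0.1, -0.2, -4.6]
finger_gap: 0.0236
[ 0.12655839 -0.19130231 -4.64041944] [-0.02627879 -0.04176047 -0.01919618]
```

View pics/v3.png

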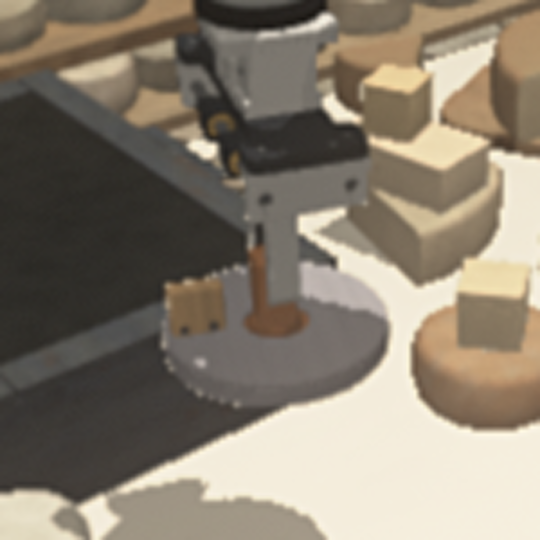

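```bash
python3 -m crank '[[1,-8,0,0,0,0,10],[3,-24,0,0,0,0,10],[6,-50,0,0,0,0,10],[10,-80,0,0,0,0,10],[14,-110,0,0,0,0,10],[18,-140,0,0,0,0,10],[22,-172,0,0,0,0,10],[26,-204,0,0,0,0,10],[30,-236,0,0,0,0,10],[34,-268,0,0,0,0,10],[37,-295,0,0,0,0,10],[39,-310,0,0,0,0,10]]'
python3 -m crank '[[1,-10,0,0,0,0,10],[4,-35,0,0,0,0,10],[8,-65,0,0,0,0,10],[12,-97,0,0,0,0,10],[16,-129,0,0,0,0,10],[20,-161,0,0,0,0,10],[24,-190,0,0,0,0,10],[27,-212,0,0,0,0,10],[29,-226,0,0,0,0,10],[29,-231,0,0,0,0,10],[29,-231,0,0,0,0,10],[29,-231,0,0,0,0,10]]'
python3 - <<'E'
from h import *
o=get_obs();print(o['ft_force'],o['ft_torque'],o['ee_pos'])
for n in ("scene","top"):
    im=read_camera(n); cv2.imwrite(f"pics/{n}4.png",im[:,:,::-1])
s=cv2.imread('pics/scene4.png')[80:230,290:440];t=cv2.imread('pics/top4.png')[130:280,310:460]
cv2.imwrite('pics/v4.png',cv2.resize(np.hstack([s,t]),None,fx=2.66,fy=2.66,interpolation=2))
E
```

```text
time_s: 6.4
ee_pos: [0.5628, -0.033, 0.223]
tool_rot: [-0.697, 0.697, -0.12, 0.12]
ft_force: [-0.3, 0.1, -4.1]
finger_gap: 0.0238
time_s: 7.6
ee_pos: [0.5924, -0.2601, 0.2235]
tool_rot: [0.697, -0.697, 0.119, -0.119]
ft_force: [0.4, -0.0, -3.7]
finger_gap: 0.0239
[ 0.42362373 -0.02968172 -3.71092199] [-0.01511509 -0.11438634 -0.01043181] [ 0.59238062 -0.26005083  0.2235161 ]
```

View pics/v4.png

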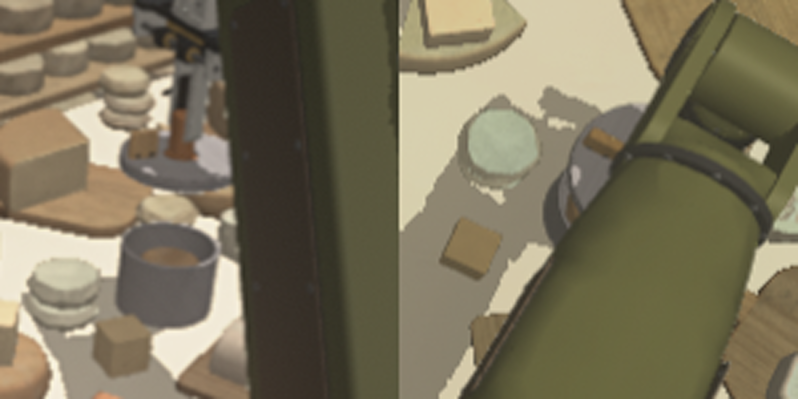

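```bash
python3 -m crank '[[0,0,-10,0,0,0,10],[0,0,-25,0,0,0,10],[0,0,-40,0,0,0,10],[0,0,-55,0,0,0,10],[0,0,-68,0,0,0,10],[0,0,-78,0,0,0,10],[0,0,-83,0,0,0,10],[0,0,-83,0,0,0,10],[0,0,-83,0,0,0,10]]'
python3 - <<'E'
from h import *
o=get_obs();print(o['ft_force'],o['ft_torque'],o['ee_pos'])
for n in ("scene","top"):
    im=read_camera(n); cv2.imwrite(f"pics/{n}5.png",im[:,:,::-1])
s=cv2.imread('pics/scene5.png')[115:215,305:405];t=cv2.imread('pics/top5.png')[150:250,340:440]
cv2.imwrite('pics/v5.png',cv2.resize(np.hstack([s,t]),None,fx=4,fy=4,interpolation=2))
E
```

```text
time_s: 8.6
ee_pos: [0.5925, -0.2612, 0.141]
tool_rot: [-0.697, 0.697, -0.119, 0.12]
ft_force: [-0.3, 0.4, -4.0]
finger_gap: 0.0242
[-0.28646811  0.43284397 -4.0200942 ] [-0.05817613 -0.0584601  -0.04622748] [ 0.59254432 -0.26116129  0.14098618]
```

View pics/v5.png

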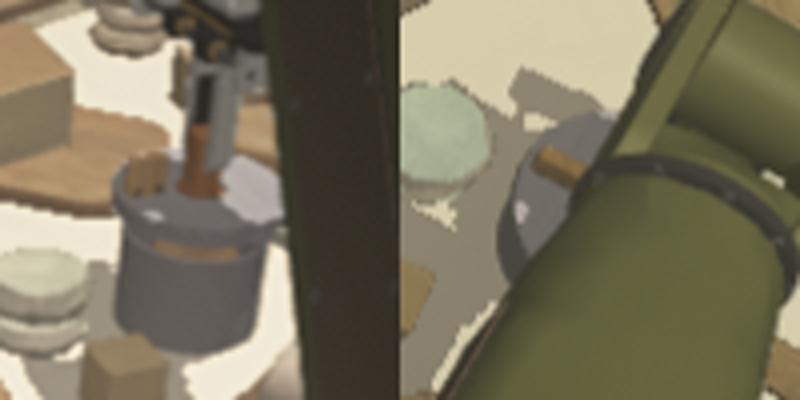

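```bash
python3 - <<'E'
from h import *
def proj(n,p):
    c=camera_info(n);T=np.linalg.inv(c['world_from_camera']);K=np.array([[c['fx'],0,c['cx']],[0,c['fy'],c['cy']],[0,0,1]])
    return cv2.projectPoints(np.array(p,float),cv2.Rodrigues(T[:3,:3])[0],T[:3,3],K,c['distortion'])[0].reshape(-1,2)
a=np.linspace(0,2*np.pi,400)
C=lambda c,r,z:np.c_[c[0]+r*np.cos(a),c[1]+r*np.sin(a),0*a+z]
for n,cen in(('scene',(.5917,-.2590)),('top',(.592,-.262))):
    ob=(305,115)if n=='scene' else(340,150)
    im=cv2.imread(f'pics/{n}5.png')[ob[1]:ob[1]+100,ob[0]:ob[0]+100];v=cv2.resize(im,None,fx=6,fy=6,interpolation=2)
    for r,z,col in((.06,.085,(0,0,255)),(.071,.1214,(0,255,0)),(.071,.1084,(255,255,0)),(.06,.0,(0,0,255))):
        q=((proj(n,C(cen,r,z))-ob+.5)*6).astype(np.int32);cv2.polylines(v,[q.reshape(-1,1,2)],True,col,1)
    cv2.imwrite(f'pics/o_{n}.png',v)
E
```

```text
(no output)
```

View pics/o_scene.png

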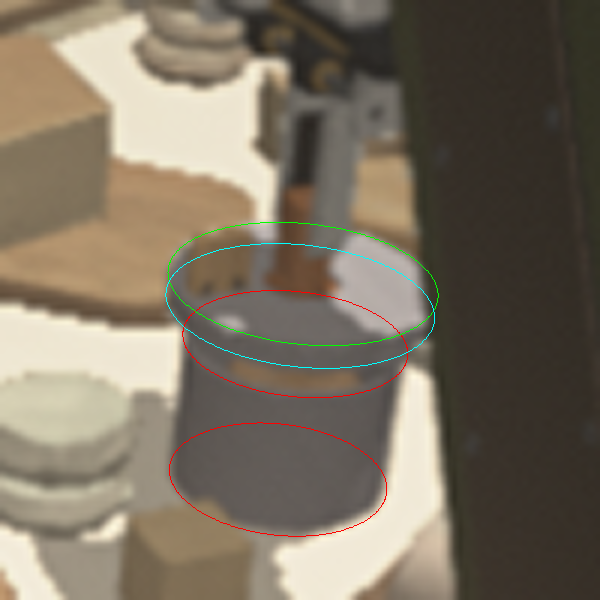

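View pics/o_top.png

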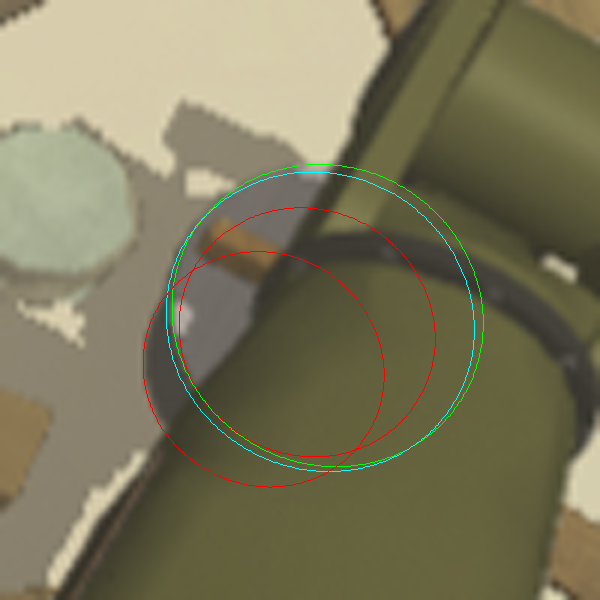

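```bash
python3 -m crank '[[0,0,-4,0,0,0,10],[0,0,-8,0,0,0,10],[0,0,-11,0,0,0,10],[0,0,-14,0,0,0,10],[0,0,-17,0,0,0,10],[0,0,-19,0,0,0,10],[0,0,-19,0,0,0,10]]'
```

```text
time_s: 9.4
ee_pos: [0.5922, -0.261, 0.1211]
tool_rot: [0.697, -0.697, 0.119, -0.119]
ft_force: [-0.0, 0.3, -4.1]
finger_gap: 0.0239
```

```bash
python3 -m crank '[[0,0,-2,0,0,0,10],[0,0,-4,0,0,0,10],[0,0,-5,0,0,0,10],[0,0,-6,0,0,0,10],[0,0,-6,0,0,0,10]]'
```

```text
time_s: 9.9
ee_pos: [0.5923, -0.261, 0.1153]
tool_rot: [0.697, -0.697, 0.119, -0.119]
ft_force: [-0.0, 0.3, -3.5]
finger_gap: 0.024
```

```bash
python3 -m crank '[[0,0,-1,0,0,0,10],[0,0,-2,0,0,0,10],[0,0,-2,0,0,0,10],[0,0,-2,0,0,0,10]]'
```

```text
time_s: 10.3
ee_pos: [0.5924, -0.2611, 0.1147]
tool_rot: [-0.697, 0.697, -0.119, 0.12]
ft_force: [-4.0, 1.3, 6.2]
finger_gap: 0.0239
```

```bash
python3 -m crank '[[0,0,-2,0,0,0,26],[0,0,-2,0,0,0,30],[0,0,-2,0,0,0,40],[0,0,-2,0,0,0,50],[0,0,-2,0,0,0,56],[0,0,-2,0,0,0,56],[0,0,-2,0,0,0,56]]' 20
python3 -m crank '[[0,0,20,0,0,0,56],[0,0,50,0,0,0,56],[0,0,80,0,0,0,56],[0,0,100,0,0,0,56]]'
python3 - <<'E'
from h import *
o=get_obs();print(o['ft_force'],o['ee_pos'])
for n in ("scene","top"):
    im=read_camera(n); cv2.imwrite(f"pics/{n}6.png",im[:,:,::-1])
s=cv2.imread('pics/scene6.png')[115:215,305:405];t=cv2.imread('pics/top6.png')[150:250,340:440]
cv2.imwrite('pics/v6.png',cv2.resize(np.hstack([s,t]),None,fx=4,fy=4,interpolation=2))
E
```

```text
time_s: 11.0
ee_pos: [0.5923, -0.2611, 0.1114]
tool_rot: [-0.697, 0.697, -0.119, 0.119]
ft_force: [-0.6, 0.5, -0.2]
finger_gap: 0.0558
time_s: 11.4
ee_pos: [0.5926, -0.2612, 0.2138]
tool_rot: [-0.697, 0.697, -0.119, 0.12]
ft_force: [0.8, 0.2, -0.2]
finger_gap: 0.0563
[ 0.7745853   0.17007434 -0.16519121] [ 0.59261682 -0.26118258  0.21384848]
```

View pics/v6.png

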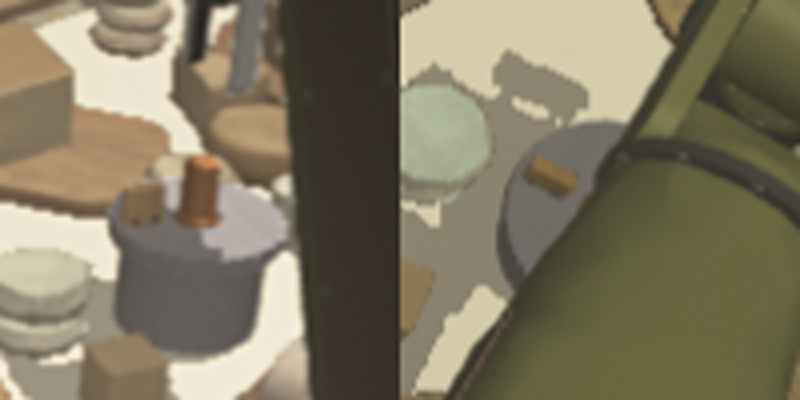

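```bash
python3 - <<'E'
from h import *
s=cv2.imread('pics/scene6.png')[148:180,328:368];t=cv2.imread('pics/top6.png')[180:212,365:397]
v=np.hstack([cv2.resize(s,None,fx=10,fy=10,interpolation=2),cv2.resize(t,None,fx=10,fy=10,interpolation=2)])
cv2.imwrite('pics/v7.png',v)
E
```

```text
(no output)
```

View pics/v7.png

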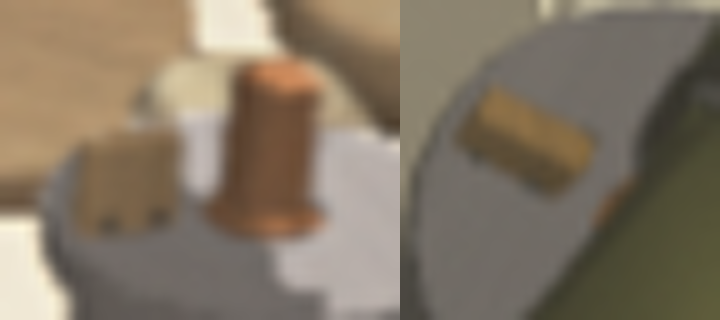

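```bash
python3 - <<'E'
from h import *
f=lambda X,Y,x0,y0:((X+.5)/10-.5+x0,(Y+.5)/10-.5+y0)
S=lambda X,Y:f(X,Y,328,148)
Tp=lambda X,Y:f(X-400,Y,365,180)
ang=lambda a,b:np.degrees(np.arctan2(*(a-b)[::-1]))
k=onplane('scene',[S(283,72)],.144)[0];g=onplane('scene',[S(133,137)],.129)[0]
print('scene knob',k,'grip',g,g-k,ang(g,k),np.hypot(*(g-k)))
# base front edge of grip on the plate z=.095
b=onplane('scene',[S(75,238),S(180,228)],.095);print('base edge',b,ang(b[0],b[1]))
g=onplane('top',[Tp(533,133)],.129)[0];e=onplane('top',[Tp(490,87),Tp(597,140)],.129);print('top grip',g,'yaw',ang(e[0],e[1]),np.hypot(*(e[0]-e[1])))
print('rel rim top',g-[.592,-.262],ang(g,np.array([.592,-.262])),np.hypot(*(g-[.592,-.262])))
print(tri(Tp(533,133),S(133,137)))
E
```

```text
scene knob [ 0.59246647 -0.26048136] grip [ 0.61124479 -0.21295305] [0.01877832 0.04752831] 68.44114625864823 0.051103483239417255
base edge [[ 0.61867268 -0.19865758]
 [ 0.60190678 -0.22968956]] 61.61861921284089
top grip [ 0.61114794 -0.21485035] yaw 67.72539651084256 0.03231794252501419
rel rim top [0.01914794 0.04714965] 67.89744278434637 0.05088942382957349
[ 0.61190338 -0.21471426  0.12804011]
```

```bash
python3 -m crank '[[6,14,0,0,0,-0.03,44],[13,32,0,0,0,-0.06,44],[18,43,0,0,0,-0.08,44],[18,43,-20,0,0,-0.08,44],[18,43,-45,0,0,-0.08,44],[18,43,-65,0,0,-0.08,44],[18,43,-72,0,0,-0.08,44],[18,43,-72,0,0,-0.08,44]]'
python3 - <<'E'
from h import *
o=get_obs();print(o['ft_force'],o['ee_pos'])
for n in ("scene","top"):
    im=read_camera(n); cv2.imwrite(f"pics/{n}8.png",im[:,:,::-1])
s=cv2.imread('pics/scene8.png')[125:195,315:395];t=cv2.imread('pics/top8.png')[150:250,340:440]
cv2.imwrite('pics/v8.png',cv2.resize(s,None,fx=8,fy=8,interpolation=2))
E
```

```text
time_s: 12.3
ee_pos: [0.6098, -0.2178, 0.1379]
tool_rot: [0.692, -0.691, 0.148, -0.146]
ft_force: [0.1, 0.1, 0.0]
finger_gap: 0.0441
[0.13182475 0.09629542 0.03449398] [ 0.60975348 -0.21783442  0.13792042]
```

View pics/v8.png

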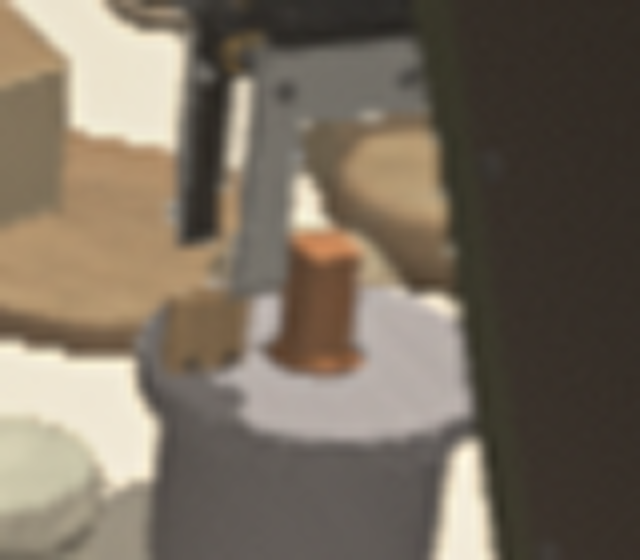

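```bash
python3 -m crank '[[1,2,0,0,0,0,44],[1,2,-8,0,0,0,44],[1,2,-16,0,0,0,44],[1,2,-24,0,0,0,44],[1,2,-31,0,0,0,44],[1,2,-34,0,0,0,44],[1,2,-34,0,0,0,44]]'
python3 - <<'E'
from h import *
o=get_obs();print(o['ft_force'],o['ee_pos'])
im=read_camera("scene"); cv2.imwrite("pics/scene9.png",im[:,:,::-1])
cv2.imwrite('pics/v9.png',cv2.resize(cv2.imread('pics/scene9.png')[125:195,315:395],None,fx=8,fy=8,interpolation=2))
E
```

```text
time_s: 13.1
ee_pos: [0.6111, -0.216, 0.1048]
tool_rot: [0.692, -0.692, 0.147, -0.147]
ft_force: [0.3, 0.7, -0.3]
finger_gap: 0.0437
[ 0.32369343  0.71371132 -0.32454147] [ 0.61110398 -0.21599108  0.10482879]
```

View pics/v9.png

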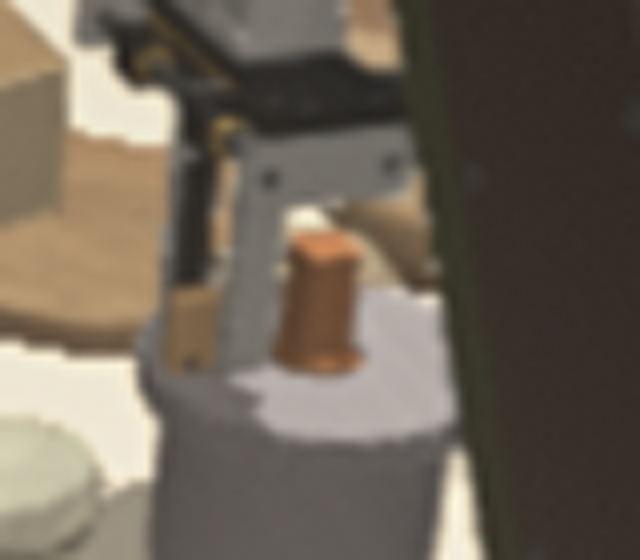

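```bash
python3 -m crank '[[0,0,-2,0,0,0,30],[0,0,-2,0,0,0,20],[0,0,-2,0,0,0,16],[0,0,-2,0,0,0,14],[0,0,-2,0,0,0,13]]' 6; python3 -m crank '[[0,0,0,0,0,0,11],[0,0,0,0,0,0,8],[0,0,0,0,0,0,5],[0,0,0,0,0,0,5]]' 6;python3 -m crank '[[0,0,0,0,0,0,5],[0,0,0,0,0,0,5],[0,0,0,0,0,0,5]]' 40
```

```text
time_s: 13.65
ee_pos: [0.6113, -0.2161, 0.1036]
tool_rot: [-0.692, 0.692, -0.147, 0.147]
ft_force: [0.3, 0.6, -0.2]
finger_gap: 0.013
time_s: 14.05
ee_pos: [0.6113, -0.2161, 0.1035]
tool_rot: [-0.692, 0.692, -0.147, 0.147]
ft_force: [-0.1, -0.1, 1.1]
finger_gap: 0.0117
time_s: 14.35
ee_pos: [0.6113, -0.2161, 0.1035]
tool_rot: [-0.692, 0.692, -0.147, 0.147]
ft_force: [0.7, 0.0, 1.7]
finger_gap: 0.0116
```

Gripped with almost no side force. Lift straight up, slowly at first.

```bash
python3 -m crank '[[0,0,2,0,0,0,5],[0,0,5,0,0,0,5],[0,0,9,0,0,0,5],[0,0,14,0,0,0,5],[0,0,20,0,0,0,5],[0,0,20,0,0,0,5]]' 40
python3 - <<'E'
from h import *
o=get_obs();print(o['ft_force'],o['ft_torque'],o['ee_pos'])
im=read_camera("scene"); cv2.imwrite("pics/scene10.png",im[:,:,::-1])
cv2.imwrite('pics/v10.png',cv2.resize(cv2.imread('pics/scene10.png')[120:200,315:395],None,fx=7,fy=7,interpolation=2))
E
```

```text
time_s: 14.95
ee_pos: [0.6117, -0.2162, 0.1247]
tool_rot: [-0.692, 0.692, -0.146, 0.148]
ft_force: [-0.6, -0.4, -0.5]
finger_gap: 0.0114
[-0.62531554 -0.3893876  -0.52433732] [ 0.0604313  -0.10810635  0.0136724 ] [ 0.61171547 -0.21621832  0.12470854]
```

View pics/v10.png

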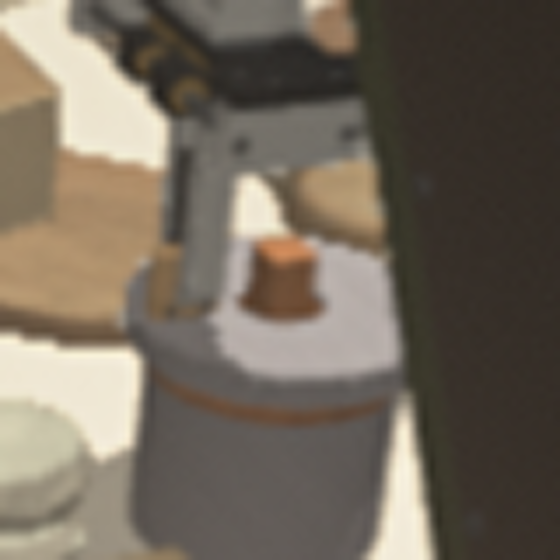

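```bash
python3 -m crank '[[0,0,5,0,0,0,5],[0,0,12,0,0,0,5],[0,0,22,0,0,0,5],[0,0,34,0,0,0,5],[0,0,46,0,0,0,5],[0,0,58,0,0,0,5],[0,0,68,0,0,0,5],[0,0,76,0,0,0,5],[0,0,80,0,0,0,5],[0,0,80,0,0,0,5],[0,0,80,0,0,0,5],[0,0,80,0,0,0,5]]' 40
python3 - <<'E'
from h import *
o=get_obs();print(o['ft_force'],o['ft_torque'],o['ee_pos'],abs(o['qd']).max())
for n in('scene','top'):
    im=read_camera(n); cv2.imwrite(f"pics/{n}11.png",im[:,:,::-1])
a=cv2.resize(cv2.imread('pics/scene11.png')[80:220,290:430],None,fx=2.85,fy=2.85,interpolation=2)
b=cv2.resize(cv2.imread('pics/top11.png')[130:270,310:450],None,fx=2.85,fy=2.85,interpolation=2)
cv2.imwrite('pics/v11.png',np.hstack([a,b]))
E
```

```text
time_s: 16.2
ee_pos: [0.6111, -0.216, 0.2028]
tool_rot: [0.692, -0.692, 0.147, -0.147]
ft_force: [0.3, -0.5, -1.9]
finger_gap: 0.0119
[ 0.32503872 -0.45583902 -1.85340147] [ 0.05128008 -0.07758908 -0.0386102 ] [ 0.61112356 -0.21599326  0.20282416] 0.0021232783646573422
```

View pics/v11.png

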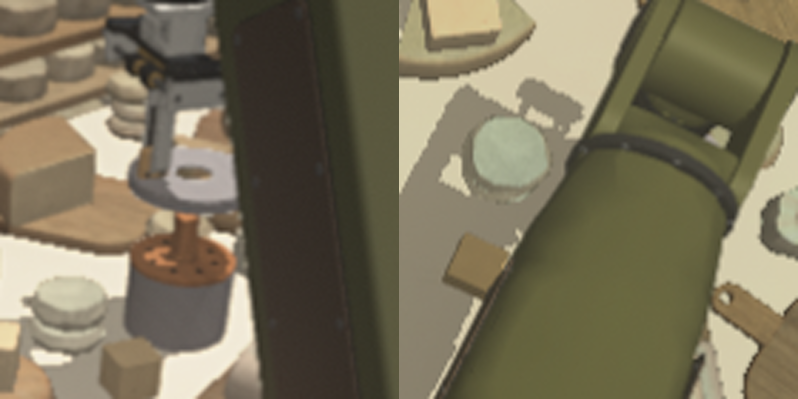

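```bash
python3 -c "
from rig import *
print(job_done()); print(get_obs()['time_s'])"
```

```text
the job is handed in; nothing more can be done
None
the job is handed in; nothing more can be done
```

The job is done and handed in; it returned no verdict. The robot clock stood at about 16.3 s, against the 58 s limit.

**What I did:** I gripped the nested lids by the square knob and carried them over to the tin on the right. I lowered them until they met the rim, with the TCP at 0.1147 m (expected 0.1146 m), then opened the fingers and backed off. I then gripped the outer lid by its upright grip and lifted it straight up about 100 mm, and it was still held at hand-in.

**Last checks:**
- **Outer lid:** the finger opening was 11.9 mm on the 12 mm grip. The vertical force was about 1.9 N, close to the weight of a 0.16 kg lid. The arm was still, with the TCP at 0.203 m. In the scene picture the lid looks level and clear above the knob.
- **Inner lid and tin:** the scene picture shows the inner lid sitting flat on the tin's rim and the tin upright. I saw no sign that the nearby cheese cube had moved.
- **Not checked:** I judged the inner lid's seating by eye in the last scene picture and did not measure it. The arm hid the tin from the top camera. I did not measure the goat drum or the two cubes again, and the cheese inside the tin can't be seen under the lid.
- **Disagreements:** the two cameras differed by about 3–4 mm in y, but agreed to about 1 mm on the shift from lids to tin. I also kept a 2 mm downward command on while opening the fingers, so they sank about 3 mm after release, with no force showing.

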